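Return the indexing turntable to its start and click it on two stations

ROBOT

A 6-joint arm with a two-finger parallel gripper is mounted at the origin on the work surface. World frame = base frame: x ahead of the robot, y to its left, z up, the work surface at z = 0. Lengths are in m, angles in rad, forces in N, time in s.
With the tool pointing down it reaches from about 0.4 to 0.825 m from the base axis. Payload 7 kg.
Tool frame: the origin (TCP) lies on the centre line of the jaws, within the pads' length; the fingertips stand tip_reach ahead of it and the grasp point (between the pads) is the TCP (tip_reach is the distance from the TCP to the fingertips, in m); z points along the fingers, y is the line along which they close (so a half turn about z gives the same grasp; the last joint's range is limited). The gripper opens to 88 mm and grips with 3 to 60 N. Pads are 19 mm wide; open, the fingers measure 130 mm over their backs; the gripper's body (78 mm by 193 mm) begins 47 mm behind the grasp point.
Start: joints at [1.522, 0.359, 0.012, 0, -1.224, -0.288], TCP at [0.223, 0.637, 0.246] pointing down, gripper open.
Joint ranges: [-3.07, 3.07], [-1.43, 2.12], [-1.02, 1.25], [-3.03, 1.67], [-3.05, -0], [-3.03, 3.03]. Speed limits (rad/s): [2.39, 2.39, 3.01, 3.14, 3.14, 3.14].

INTERFACE

Orientations are given as [roll, pitch, yaw] about the fixed x, y, z axes, in that order (R = Rz(yaw) Ry(pitch) Rx(roll)).
In Python, from station import get_state, grab_frame, calibration, job_done, find_in, mark_of, tip_reach gives the robot as it stands.
- The arm moves only by the shell command python3 -m handwheel 'ROWS' [OPENING] [FORCE]. ROWS is JSON, a list of rows, each an object with "delta_pos": the shift along the world's x, y, z in units of 30 mm (1.0 is 30 mm), a list of three; "dr": the turn, a rotation vector about the world's x, y, z in degrees, a list of three. In form: [{"delta_pos": [tx, ty, tz], "dr": [rx, ry, rz]}, ...]. A call has 1 to 10 rows; each row shifts and turns the commanded pose from where the row before left it; what a row does not reach is not made up. A row lasts 1/10 s, in which the tool goes at most 50 mm and 8.59 degrees, less where a joint would pass 70% of its speed; a pose out of reach is approached as far as the arm can. A call is refused whole if a number of a shift passes 1 or a number of a turn 8.59, either way. A call with a gripper value outside its range is refused whole. OPENING is the closure, from -1 (fully open) to 1 (shut), set as the call begins (- or left out, the last holds). The fingers move at their own pace and stop on an object; FORCE is the grip in N (left out, the last holds). Time passes only in rows, so rows that do not move let the fingers close. It gives the time, the measured TCP pose, the force, the opening and the grip force at its end, in the units of the state.
- get_state(): the state, without advancing time (a new reading comes with each control period).
- grab_frame(name): name is "scene" or "top" or "wrist"; returns the picture (400x640x3 uint8, red, green, blue); there is no depth.
- calibration(name): a dict with "fx", "fy", "cx", "cy" (pixels), "k1" (the pictures are not rectified: a ray, as slopes to the right and down, at radius r is drawn at 1 + k1 r^2 times it, then the intrinsics apply), "extrinsics" (4x4, takes a point from world to camera coordinates). Camera axes: x right, y down, z forward; pixel columns grow to the right and rows downward; lengths in m; the calibration is good to about 2 mm. A picture is of the moment at which its call begins: read the wrist's pose just before it. calibration takes no time and is no camera call; for the wrist camera it gives the pose at the moment of the call.
- job_done(): hands the job in; it is judged then, once.
Trained networks look in the newest picture that a camera, given by its name, has taken for a name from the list of things; names that differ only in an ending like _2 or _b are one class to them, and where a whole thing is asked for, a point or a joint stands for the part that bears it (a point fixed in the world has none). Each returns a list of dicts, best first, with "conf" (0 to 1); they miss things now and then, are a little off and sometimes report something else, mostly with a low value. They report only what shows in the picture. A call takes as long as a camera call.
- find_in(camera, query): "location" ([column, row] in pixels, amid what is visible of it).
- mark_of(camera, query): "location" ([column, row] in pixels: a listed point, or the origin of a listed thing).
The state is a dict: "t": time; "q": joint angles; "qd": joint speeds; "joint_efforts": joint torques, N m; "eef_pos": TCP position; "ee_rot": TCP orientation; "force": force on the tool from outside, world axes, zero at the start; "moment": the same for the moment, N m; "width": finger opening in m; "gripper_force": force on a finger pad.
Only numpy, scipy, OpenCV 4.12 (cv2) and the standard library are available. Lean on these libraries where they do the work, as an engineer would, in place of code of your own. Each camera call takes 0.05 s, during which the arm holds its last target. There are 200 camera calls.

TASK

The welding bench's indexing turntable has been clicked on too far. Throw its pawl right over so that it stays off the teeth, turn the table back by its upright handle until it rests against its start stop, and drop the pawl back onto the teeth there. Then advance the table two clicks, one at a time with a pause of about a second after the first, and leave it so with the pawl down, without disturbing the brush, wrench and grinding discs that lie beside it.

Things in the scene. Friction and masses are not known exactly. Their poses are not given: they have to be found in the camera images.
- base: fixed grey base plate of the indexing turntable, 240 (x) x 250 (y) mm and 14 mm thick. Its origin lies on the bench under the turntable's axis; its z is up. The pawl stands on its +x, -y corner and the handle works on its -x side
- axis (a point): point on the turntable's vertical axis at the disc's top face, 51 mm above the bench. Dark steel disc, 202 mm across, with a ring of 12 saw teeth on its rim (30 degrees apart, 14 mm high, 76 to 101 mm from the axis) and a flange with a pipe stub (34 mm across, up to 91 mm above the bench) at its centre. The disc's friction is 0.15 N m, about 3 N at the handle; it stays where it is left
- turntable (a joint): disc angle in rad: 0 at the start stop (hard), growing counter-clockwise seen from above (forward) up to 2.6. Pawl down: turns forward only, the pawl dropping behind a tooth (a click) at 0.45, 0.98, 1.50, 2.02 and 2.55; so one click on from the stop is any angle from 0.46 to 0.97, two clicks 0.99 to 1.49. Pawl thrown over: turns both ways
- handle (a point): centre of the upright round wooden handle fixed on the disc, 26 mm in diameter, from 51 to 121 mm above the bench (this point 86 mm above it), 55 mm from the axis. At turntable = 0 it lies 105 degrees counter-clockwise from the base's x axis, seen from above. It can be pushed from either side
- pivot (a point): pawl's hinge, 77 mm above the bench, at x = +89, y = -95 mm in the base's frame, along the base's x axis between two cheeks (34 mm over both, up to 86 mm above the bench). Pawl: bell-crank of two bars at right angles, 14 mm wide, 12 mm thick: a long bar (91 mm) that ends in a nose and a short bar that ends in a black ball
- pawl (a joint): pawl angle in rad. 0: down, the long bar level towards the base's +y, nose in the teeth, the ball upright over the hinge (0 to 0.17 riding on teeth). Push the ball to the base's -y: past 0.6 its weight carries it to 1.3, where it stays: the long bar nearly upright, the short bar level to -y. Push the long bar to +y: below 0.6 it falls back on the teeth. 1 to 2 N suffice
- pawl_knob (a point): centre of the black ball (28 mm across) on the pawl's short bar, 68 mm from the hinge
- pawl_nose (a point): outer end of the pawl's long bar, 91 mm from the hinge, on the bar's centre line
- brush: bystander: wire brush with a wooden back, 200 x 45 x 52 mm, beside the turntable; origin under its centre
- wrench: bystander: steel wrench, 200 mm, lying beside the turntable
- discs: bystander: pile of grinding discs, 115 mm across, 16 mm high, beside the turntable

How it is judged:
On the way, in this order (a step that is already met when the one before it is completed fails the run):
1. the pawl is thrown right over, off the teeth, while the table is still where it was (value of joint pawl above 1.1 rad and value of joint turntable above 0.3 rad), for 0.2 s.
2. with the pawl off, the table is turned back to its start stop (value of joint turntable below 0.12 rad and value of joint pawl above 1.1 rad), for 0.2 s.
3. the pawl is dropped back onto the teeth with the table still at the start stop (value of joint turntable below 0.2 rad and value of joint pawl below 0.25 rad), for 0.2 s.
4. the table rests one click on, the pawl down (value of joint turntable between 0.45 and 0.98 rad and velocity of joint turntable between -0.1 and 0.1 rad/s and value of joint pawl below 0.25 rad), for 0.3 s.
5. the table is two clicks on, the pawl down (value of joint turntable between 0.98 and 1.5 rad and value of joint pawl below 0.25 rad), for 0.2 s.
At the end, for the whole second after the job is handed in: The turntable is at rest two clicks on from its start stop (its angle between 0.97 and 1.51 rad) with the pawl down on the teeth (below 0.25 rad) (value of joint turntable between 0.97 and 1.51 rad and value of joint pawl below 0.25 rad and velocity of joint turntable between -0.05 and 0.05 rad/s); the robot touches nothing.
It fails at once if the brush, the wrench or the grinding discs are moved by more than 30 mm (distance of any of brush, wrench, discs from where it was at the start of the episode above 0.03 m).
It also fails if it takes over 72 s, if anything falls off the work surface, if the arm or the gripper's body presses on something with over 40 N, if the wrist force passes 120 N, or if a joint passes its speed limit or range.

## Working session

There is one attempt and no reset: what is moved stays moved. The work goes in short steps, Python scripts to look and compute and a shell command to move; the robot and the scene stay as the last step left them, time stands still between calls to the robot, and variables do not carry over. Pictures are saved under pics/ and viewed, at most 10 in all, crops included, and the job is handed in when it is done.

```bash
mkdir -p pics
cat > h.py <<'E'
import numpy as np, cv2
from station import *
def ray(cam,px,C=None):
    C=C or calibration(cam)
    K=np.array([[C['fx'],0,C['cx']],[0,C['fy'],C['cy']],[0,0,1.]])
    u=cv2.undistortPoints(np.array([[px]],float),K,np.array([C['k1'],0,0,0,0.]))[0,0]
    E=np.array(C['extrinsics']);R=E[:3,:3];t=E[:3,3]
    return -R.T@t, R.T@np.array([u[0],u[1],1])
def at(cam,px,z,C=None):
    o,d=ray(cam,px,C); return o+d*(z-o[2])/d[2]
def save(cam,name):
    cv2.imwrite(f'pics/{name}.png',grab_frame(cam)[:,:,::-1])
def tri(obs):
    A=np.zeros((3,3));b=np.zeros(3)
    for c,p in obs:
        o,d=ray(c,p);d/=np.linalg.norm(d);M=np.eye(3)-np.outer(d,d);A+=M;b+=M@o
    return np.linalg.solve(A,b)
E
python3 - <<'E'
from h import *
print(get_state(),tip_reach if not callable(tip_reach) else tip_reach())
Z=dict(base=0,axis=.051,handle=.086,pivot=.077,pawl_knob=.145,pawl_nose=.077,brush=0,wrench=0,discs=0)
for c in('top','scene'):
    save(c,c+'0')
    for n,z in Z.items():
        for m in mark_of(c,n)[:2]: print(c,n,np.round(m['location']),round(m['conf'],2),at(c,m['location'],z).round(3))
E
```

```text
{'t': 0.0, 'q': array([ 1.52207429e+00,  3.59400771e-01,  1.10823223e-02, -3.77380123e-04,
       -1.22408471e+00, -2.88114009e-01]), 'qd': array([-1.30610923e-03, -1.36055457e-03,  2.64210127e-04, -1.77241804e-04,
       -7.33845304e-04, -8.02831113e-05]), 'joint_efforts': array([-4.70285122e-04, -5.82717669e+01,  2.93054473e+01,  6.99723065e+00,
        6.97717478e-03, -1.59897422e-04]), 'eef_pos': array([0.22294357, 0.63664655, 0.24461898]), 'ee_rot': array([ 3.13995124e+00, -1.16481262e-04, -3.36964475e-01]), 'force': array([0.3649887 , 0.63108651, 0.42675928]), 'moment': array([ 0.028869  ,  0.04703479, -0.00106649]), 'gripper_force': 0.0, 'width': 0.08776023845351683} 0.019
top base [301. 239.] 0.69 [0.504 0.08  0.   ]
top axis [304. 230.] 0.84 [0.516 0.067 0.051]
top handle [318. 248.] 0.59 [0.463 0.043 0.086]
top pivot [333. 188.] 0.56 [ 0.598 -0.018  0.077]
top pawl_knob [336. 180.] 0.74 [ 0.598 -0.025  0.145]
top pawl_nose [298. 196.] 0.84 [0.595 0.067 0.077]
top pawl_nose [382. 269.] 0.23 [ 0.392 -0.093  0.077]
top brush [236. 260.] 0.92 [0.481 0.248 0.   ]
top brush [302. 240.] 0.16 [0.502 0.079 0.   ]
top wrench [381. 262.] 0.87 [ 0.411 -0.105  0.   ]
top discs [385. 196.] 0.93 [ 0.575 -0.152  0.   ]
scene base [353. 240.] 0.85 [0.521 0.08  0.   ]
scene axis [355. 223.] 0.8 [0.515 0.081 0.051]
scene axis [349. 193.] 0.48 [0.427 0.028 0.051]
scene handle [347. 193.] 0.59 [0.468 0.038 0.086]
scene handle [354. 221.] 0.38 [0.545 0.088 0.086]
scene pivot [298. 222.] 0.9 [ 0.592 -0.023  0.077]
scene pivot [345. 194.] 0.5 [0.461 0.032 0.077]
scene pawl_knob [293. 198.] 0.73 [ 0.597 -0.027  0.145]
scene pawl_knob [428. 251.] 0.21 [0.615 0.253 0.145]
scene pawl_nose [334. 232.] 0.75 [0.585 0.06  0.077]
scene pawl_nose [428. 253.] 0.34 [0.555 0.251 0.077]
scene brush [426. 251.] 0.82 [0.479 0.242 0.   ]
scene wrench [309. 188.] 0.58 [ 0.397 -0.102  0.   ]
scene discs [260. 226.] 0.9 [ 0.577 -0.142  0.   ]
```

View pics/top0.png

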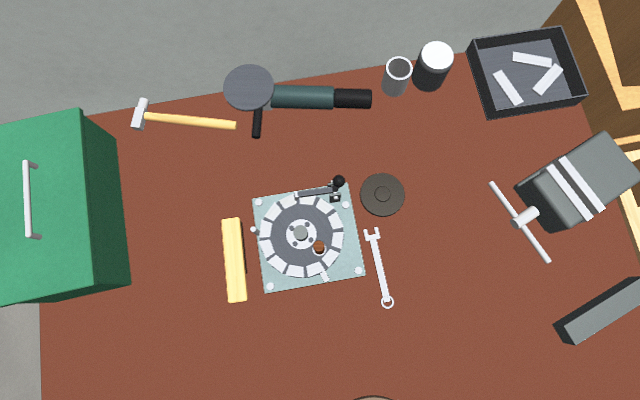

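View pics/scene0.png

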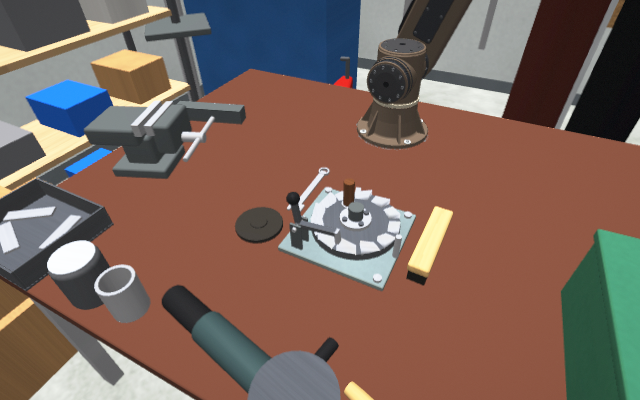

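Top view: the plate has corners near (252,198), (347,181), (366,274) and (266,293). The handle is at about (319,247) and the ball at (338,181). The scene view agrees, with the pawl lying down, its nose to +y. I'll fit the base pose next.

```bash
cat > fit.py <<'E'
from h import *
from scipy.optimize import least_squares
P=dict(base=(0,0,0),axis=(0,0,.051),pivot=(.089,-.095,.077),pawl_knob=(.089,-.095,.145),pawl_nose=(.089,-.004,.077))
def proj(c,X):
    C=calibration(c);E=np.array(C['extrinsics']);K=np.array([[C['fx'],0,C['cx']],[0,C['fy'],C['cy']],[0,0,1.]])
    return cv2.projectPoints(np.array([X],float),cv2.Rodrigues(E[:3,:3])[0],E[:3,3],K,np.array([C['k1'],0,0,0,0.]))[0][0,0]
def B(s,p):
    c,n=np.cos(s[2]),np.sin(s[2]);return np.array([s[0]+c*p[0]-n*p[1],s[1]+n*p[0]+c*p[1],p[2]])
E
python3 - <<'E'
from fit import *
obs=[]
for c in('top','scene'):
    grab_frame(c)
    for n,p in P.items():
        m=mark_of(c,n)
        if m and m[0]['conf']>.5: obs.append((c,p,m[0]['location'],n))
    m=mark_of(c,'handle')[0]; obs.append((c,'h',m['location'],'handle'))
for px,p in zip([(252,198),(347,181),(366,274),(266,293)],[(.12,.125,.014),(.12,-.125,.014),(-.12,-.125,.014),(-.12,.125,.014)]): obs.append(('top',p,px,'corner'))
def pt(s,p):
    if p=='h': a=s[3]+np.radians(105);p=(.055*np.cos(a),.055*np.sin(a),.086)
    return B(s,p)
f=lambda s:np.concatenate([proj(c,pt(s,p))-px for c,p,px,n in obs])
r=least_squares(f,[.514,.075,.07,1.9],loss='soft_l1',x_scale=[.01,.01,.1,.1]);s=r.x
print(s.round(4))
for o,e in zip(obs,f(s).reshape(-1,2)):print(o[0],o[3],e.round(1))
print('knob',B(s,P['pawl_knob']),'handle',pt(s,'h'))
np.save('s.npy',s)
E
```

```text
[0.5085 0.0727 0.     1.9093]
top base [3.7 2.7]
top axis [ 0.1 -0.7]
top pivot [ 2.5 -0.8]
top pawl_knob [ 0.3 -0.8]
top pawl_nose [ 0.5 -0.3]
top handle [-0.   1.2]
scene base [-0.2 -1.4]
scene axis [-2.6  0.8]
scene pivot [ 0.5 -0.1]
scene pawl_knob [0.8 2.6]
scene pawl_nose [-4.   6.1]
scene handle [-0.8 -1.2]
top corner [-5.1  0.5]
top corner [-3.7  0.2]
top corner [-3.8  0.7]
top corner [-5.7  0.9]
knob [ 0.59747812 -0.02228514  0.145     ] handle [0.46309474 0.04164216 0.086     ]
```

```bash
R='{"delta_pos":[0.58,-1,0.1],"dr":[0,0,-3.5]}'; python3 -m handwheel '[{"delta_pos":[0.58,-1,0.2],"dr":[0,0,-3.5]},{"delta_pos":[0.58,-1,0.2],"dr":[0,0,-3.5]},{"delta_pos":[0.58,-1,0.2],"dr":[0,0,-3.5]},{"delta_pos":[0.58,-1,0.2],"dr":[0,0,-3.5]},{"delta_pos":[0.58,-1,0.2],"dr":[0,0,-3.5]},{"delta_pos":[0.58,-1,0.2],"dr":[0,0,-3.5]},{"delta_pos":[0.58,-1,0.2],"dr":[0,0,-3.5]},{"delta_pos":[0.58,-1,0.2],"dr":[0,0,-3.5]},{"delta_pos":[0.58,-1,0],"dr":[0,0,-3.5]},{"delta_pos":[0.58,-1,0],"dr":[0,0,-3.5]}]' 1 10
python3 -m handwheel '[{"delta_pos":[0.58,-1,0],"dr":[0,0,-3.5]},{"delta_pos":[0.58,-1,0],"dr":[0,0,-3.5]},{"delta_pos":[0.58,-1,0],"dr":[0,0,-3.5]},{"delta_pos":[0.58,-1,0],"dr":[0,0,-3.5]},{"delta_pos":[0.58,-1,0],"dr":[0,0,-3.5]},{"delta_pos":[0.58,-1,0],"dr":[0,0,-3.5]},{"delta_pos":[0.58,-1,0],"dr":[0,0,-3.5]},{"delta_pos":[0.58,-1,0],"dr":[0,0,-3.5]},{"delta_pos":[0.5,-0.6,0],"dr":[0,0,-3.5]},{"delta_pos":[0,0,0],"dr":[0,0,-3.5]}]'
python3 - <<'E'
from fit import *
s0=get_state();print(s0['eef_pos'].round(3),s0['ee_rot'].round(3),s0['force'].round(1))
C=calibration('wrist');save('wrist','w1')
for n,z in dict(axis=.051,handle=.086,pivot=.077,pawl_knob=.145,pawl_nose=.077,base=0).items():
    for m in mark_of('wrist',n)[:2]: print(n,np.round(m['location']),round(m['conf'],2),at('wrist',m['location'],z,C).round(3))
E
```

```text
t: 2.7
eef_pos: [0.3976, 0.3358, 0.2941]
ee_rot: [-3.141, 0.0, -0.95]
force: [0.9, 0.1, 0.8]
width: 0.0127
gripper_force: 0.0
t: 3.7
eef_pos: [0.5525, 0.0769, 0.2933]
ee_rot: [3.141, -0.001, -1.564]
force: [-0.9, 0.2, 0.2]
width: -0.0
gripper_force: 0.0
[0.552 0.077 0.293] [ 3.141e+00 -1.000e-03 -1.564e+00] [-0.9  0.2  0.2]
axis [353. 172.] 0.89 [0.503 0.079 0.051]
axis [276.  87.] 0.67 [ 0.598 -0.022  0.051]
handle [395. 144.] 0.64 [0.462 0.041 0.086]
pivot [278.  89.] 0.86 [ 0.593 -0.018  0.077]
pivot [276. 170.] 0.3 [0.597 0.073 0.077]
pawl_knob [265.  75.] 0.95 [ 0.596 -0.024  0.145]
pawl_nose [274. 175.] 0.69 [0.599 0.078 0.077]
base [345. 163.] 0.96 [0.509 0.075 0.   ]
```

View pics/w1.png

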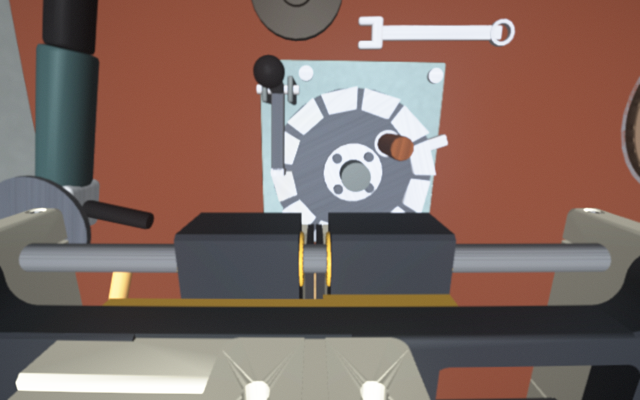

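The wrist view shows the ball at (268,71) and the bar running straight along +y to (277,172), so the base yaw is about 0. The handle is at (397,147) and the axis at (353,173). Next I approach the +y side of the ball.

```bash
python3 -m handwheel '[{"delta_pos":[0.75,-0.8,0],"dr":[0,0,0]},{"delta_pos":[0.75,-0.8,0],"dr":[0,0,0]},{"delta_pos":[0,-0.4,-0.6],"dr":[0,0,0]},{"delta_pos":[0,0,-0.9],"dr":[0,0,0]},{"delta_pos":[0,0,-0.9],"dr":[0,0,0]},{"delta_pos":[0,0,-0.9],"dr":[0,0,0]},{"delta_pos":[0,0,-0.9],"dr":[0,0,0]},{"delta_pos":[0,0,-0.9],"dr":[0,0,0]},{"delta_pos":[0,0,0],"dr":[0,0,0]},{"delta_pos":[0,0,0],"dr":[0,0,0]}]'
python3 -m handwheel '[{"delta_pos":[0,-0.3,0],"dr":[0,0,0]},{"delta_pos":[0,-0.3,0],"dr":[0,0,0]},{"delta_pos":[0,-0.3,0],"dr":[0,0,0]},{"delta_pos":[0,-0.3,0],"dr":[0,0,0]},{"delta_pos":[0,-0.3,0],"dr":[0,0,0]},{"delta_pos":[0,-0.3,0],"dr":[0,0,0]},{"delta_pos":[0,-0.3,0],"dr":[0,0,0]},{"delta_pos":[0,-0.4,0],"dr":[0,0,0]},{"delta_pos":[0,0,0],"dr":[0,0,0]},{"delta_pos":[0,0,0],"dr":[0,0,0]}]'
python3 - <<'E'
from fit import *
save('scene','s1')
for n in('pawl_knob','pawl_nose','handle'):
    for m in mark_of('scene',n)[:2]: print(n,np.round(m['location']),round(m['conf'],2))
s=np.load('s.npy')
for th in(0,1.3):print(th,proj('scene',B(s,(.089,-.095-.068*np.sin(th),.077+.068*np.cos(th)))),proj('scene',B(s,(.089,-.095+.091*np.cos(th),.077+.091*np.sin(th)))))
I=cv2.imread('pics/s1.png')[120:300,220:460];cv2.imwrite('pics/s1c.png',cv2.resize(I,None,fx=3,fy=3))
E
```

```text
t: 5.05
eef_pos: [0.5965, 0.0193, 0.1411]
ee_rot: [3.141, -0.001, -1.557]
force: [-0.1, 1.0, 0.6]
width: 0.0004
gripper_force: 0.0
t: 6.05
eef_pos: [0.5963, -0.0565, 0.1405]
ee_rot: [3.142, -0.0, -1.559]
force: [0.9, -0.2, -1.3]
width: 0.0004
gripper_force: 0.0
pawl_knob [273. 212.] 0.66
pawl_nose [306. 195.] 0.82
handle [350. 193.] 0.63
0 [294.53984409 199.46405363] [334.94408114 237.06034146]
1.3 [269.73232504 208.20789417] [304.69993996 195.41681749]
```

View pics/s1c.png

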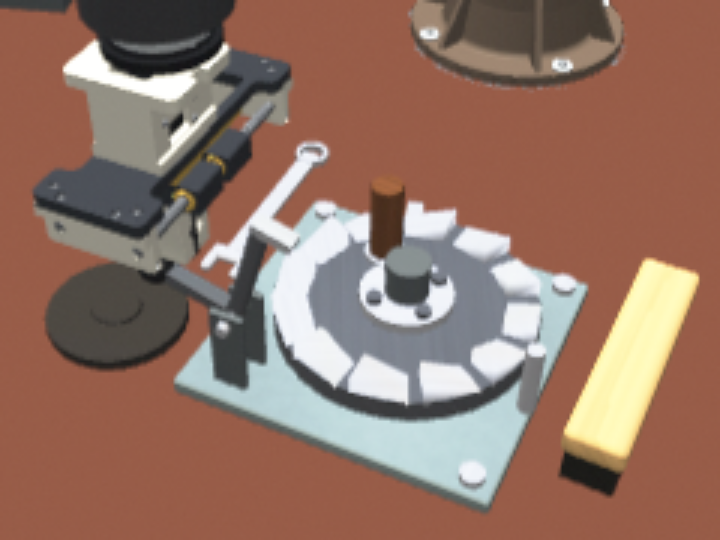

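The pawl is thrown over: the bar stands upright at crop (255,255), the short bar is level, and the nose and knob match the 1.3 rad prediction. Now lift and go to the handle.

```bash
python3 -m handwheel '[{"delta_pos":[0,0.3,1],"dr":[0,0,0]},{"delta_pos":[0,0.3,1],"dr":[0,0,0]},{"delta_pos":[0,0,1],"dr":[0,0,0]},{"delta_pos":[0,0,1],"dr":[0,0,0]}]'
python3 - <<'E'
from station import *
s=get_state();print(s['q'].round(2),s['eef_pos'],s['ee_rot'])
E
```

```text
t: 6.65
eef_pos: [0.5962, -0.0373, 0.2619]
ee_rot: [-3.141, 0.0, -1.557]
force: [0.8, 0.6, 0.4]
width: 0.0005
gripper_force: 0.0
[ 0.26  0.22 -0.14  0.   -1.21 -0.25] [ 0.59615796 -0.03731036  0.26187578] [-3.14147326e+00  2.66397357e-05 -1.55745606e+00]
```

```bash
python3 -m handwheel '[{"delta_pos":[-0.3,0.175,0],"dr":[0,0,8.5]},{"delta_pos":[-0.3,0.175,0],"dr":[0,0,8.5]},{"delta_pos":[-0.3,0.175,0],"dr":[0,0,8.5]},{"delta_pos":[-0.3,0.175,0],"dr":[0,0,8.5]},{"delta_pos":[-0.3,0.175,0],"dr":[0,0,8.5]},{"delta_pos":[-0.3,0.175,0],"dr":[0,0,8.5]},{"delta_pos":[-0.3,0.175,0],"dr":[0,0,8.5]},{"delta_pos":[-0.3,0.175,0],"dr":[0,0,8.5]},{"delta_pos":[-0.3,0.175,0],"dr":[0,0,8.5]},{"delta_pos":[-0.3,0.175,0],"dr":[0,0,8.5]}]' -1
python3 -m handwheel '[{"delta_pos":[-0.3,0.175,0],"dr":[0,0,8.5]},{"delta_pos":[-0.3,0.175,0],"dr":[0,0,8.5]},{"delta_pos":[-0.3,0.175,0],"dr":[0,0,8.5]},{"delta_pos":[-0.3,0.175,0],"dr":[0,0,8.5]},{"delta_pos":[-0.25,0.175,0],"dr":[0,0,8.5]},{"delta_pos":[0,0,0],"dr":[0,0,0]},{"delta_pos":[0,0,0],"dr":[0,0,0]}]'
python3 - <<'E'
from fit import *
s0=get_state();print(s0['q'].round(2))
C=calibration('wrist');save('wrist','w2')
for n,z in dict(axis=.051,handle=.086,pivot=.077).items():
    for m in mark_of('wrist',n)[:2]: print(n,np.round(m['location']),round(m['conf'],2),at('wrist',m['location'],z,C).round(3))
E
```

```text
t: 7.65
eef_pos: [0.5058, 0.0151, 0.2607]
ee_rot: [-3.141, -0.0, -0.068]
force: [0.2, 1.2, -0.1]
width: 0.0748
gripper_force: 0.0
t: 8.35
eef_pos: [0.4629, 0.0411, 0.2608]
ee_rot: [3.141, -0.001, 0.664]
force: [0.0, -0.6, -0.5]
width: 0.088
gripper_force: 0.0
[ 0.51 -0.01 -0.41  0.   -1.17  1.72]
axis [314. 128.] 0.9 [0.505 0.075 0.051]
handle [315. 182.] 0.73 [0.462 0.042 0.086]
pivot [438. 115.] 0.96 [ 0.594 -0.015  0.077]
```

View pics/w2.png

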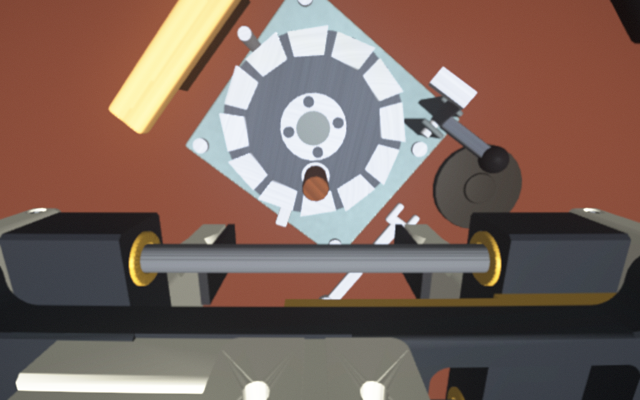

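The wrist view shows the handle at (315,183) centred between the fingers, directly in front of the axis at (314,127). Measured handle position is (0.462, 0.042), matching the fit, so I can descend and grip gently.

```bash
python3 -m handwheel '[{"delta_pos":[0,0,-0.8],"dr":[0,0,0]},{"delta_pos":[0,0,-0.8],"dr":[0,0,0]},{"delta_pos":[0,0,-0.8],"dr":[0,0,0]},{"delta_pos":[0,0,-0.8],"dr":[0,0,0]},{"delta_pos":[0,0,-0.8],"dr":[0,0,0]},{"delta_pos":[0,0,-0.8],"dr":[0,0,0]},{"delta_pos":[0,0,-0.4],"dr":[0,0,0]},{"delta_pos":[0,0,-0.35],"dr":[0,0,0]},{"delta_pos":[0,0,0],"dr":[0,0,0]}]'
python3 -m handwheel '[{"delta_pos":[0,0,0],"dr":[0,0,0]},{"delta_pos":[0,0,0],"dr":[0,0,0]},{"delta_pos":[0,0,0],"dr":[0,0,0]},{"delta_pos":[0,0,0],"dr":[0,0,0]},{"delta_pos":[0,0,0],"dr":[0,0,0]},{"delta_pos":[0,0,0],"dr":[0,0,0]},{"delta_pos":[0,0,0],"dr":[0,0,0]},{"delta_pos":[0,0,0],"dr":[0,0,0]},{"delta_pos":[0,0,0],"dr":[0,0,0]}]' 1 10
```

```text
t: 9.45
eef_pos: [0.4623, 0.0404, 0.0928]
ee_rot: [-3.141, 0.002, 0.666]
force: [-0.4, 0.5, 0.9]
width: 0.0872
gripper_force: 0.0
t: 10.35
eef_pos: [0.4628, 0.0407, 0.0941]
ee_rot: [3.141, 0.0, 0.667]
force: [0.0, -0.5, -0.2]
width: 0.0257
gripper_force: 10.0
```

Run:
```python
import numpy as np
a=np.radians(217.5-np.arange(0,127,6));p=.0556*np.c_[np.cos(a),np.sin(a)]/.03
for k,d in enumerate(np.diff(p,axis=0)):print(k,217.5-6*(k+1),d.round(3))
```

```text
0 211.5 [-0.11  0.16]
1 205.5 [-0.093  0.17 ]
2 199.5 [-0.074  0.179]
3 193.5 [-0.055  0.186]
4 187.5 [-0.035  0.191]
5 181.5 [-0.015  0.193]
6 175.5 [0.005 0.194]
7 169.5 [0.025 0.192]
8 163.5 [0.045 0.189]
9 157.5 [0.065 0.183]
10 151.5 [0.084 0.175]
11 145.5 [0.101 0.165]
12 139.5 [0.118 0.154]
13 133.5 [0.134 0.141]
14 127.5 [0.148 0.126]
15 121.5 [0.16 0.11]
16 115.5 [0.17  0.093]
17 109.5 [0.179 0.074]
18 103.5 [0.186 0.055]
19 97.5 [0.191 0.035]
20 91.5 [0.193 0.015]
```

```bash
python3 -m handwheel '[{"delta_pos":[-0.11,0.16,0],"dr":[0,0,-6]},{"delta_pos":[-0.093,0.17,0],"dr":[0,0,-6]},{"delta_pos":[-0.074,0.179,0],"dr":[0,0,-6]},{"delta_pos":[-0.055,0.186,0],"dr":[0,0,-6]},{"delta_pos":[-0.035,0.191,0],"dr":[0,0,-6]},{"delta_pos":[-0.015,0.193,0],"dr":[0,0,-6]},{"delta_pos":[0.005,0.194,0],"dr":[0,0,-6]},{"delta_pos":[0.025,0.192,0],"dr":[0,0,-6]},{"delta_pos":[0.045,0.189,0],"dr":[0,0,-6]}]'
```

```text
t: 11.25
eef_pos: [0.4514, 0.0894, 0.0939]
ee_rot: [3.139, 0.003, -0.281]
force: [-9.9, -0.8, 11.5]
width: 0.0254
gripper_force: 10.0
```

```bash
python3 -m handwheel '[{"delta_pos":[0.065,0.183,0],"dr":[0,0,-6]},{"delta_pos":[0.084,0.175,0],"dr":[0,0,-6]},{"delta_pos":[0.101,0.165,0],"dr":[0,0,-6]},{"delta_pos":[0.118,0.154,0],"dr":[0,0,-6]},{"delta_pos":[0.134,0.141,0],"dr":[0,0,-6]},{"delta_pos":[0.148,0.126,0],"dr":[0,0,-6]},{"delta_pos":[0.16,0.11,0],"dr":[0,0,-6]},{"delta_pos":[0,0,0],"dr":[0,0,0]},{"delta_pos":[0,0,0],"dr":[0,0,0]}]'
```

```text
t: 12.15
eef_pos: [0.4773, 0.1229, 0.0936]
ee_rot: [3.141, 0.001, -1.009]
force: [-3.3, 5.3, -1.8]
width: 0.0258
gripper_force: 10.0
```

```bash
python3 -m handwheel '[{"delta_pos":[0.11,0.065,0],"dr":[0,0,-4]},{"delta_pos":[0.115,0.06,0],"dr":[0,0,-4]},{"delta_pos":[0.118,0.05,0],"dr":[0,0,-4]},{"delta_pos":[0.122,0.04,0],"dr":[0,0,-4]},{"delta_pos":[0.125,0.03,0],"dr":[0,0,-3]},{"delta_pos":[0,0,0],"dr":[0,0,0]},{"delta_pos":[0,0,0],"dr":[0,0,0]},{"delta_pos":[0,0,0],"dr":[0,0,0]}]'
```

```text
t: 12.95
eef_pos: [0.4922, 0.1284, 0.0931]
ee_rot: [3.135, -0.0, -1.342]
force: [-12.9, 2.8, 5.8]
width: 0.026
gripper_force: 10.0
```

At the stop (105.5°, resisted). Release, lift, close the gripper and go behind the upright bar.

```bash
python3 -m handwheel '[{"delta_pos":[-0.06,0,0],"dr":[0,0,0]},{"delta_pos":[0,0,0],"dr":[0,0,0]},{"delta_pos":[0,0,0],"dr":[0,0,0]},{"delta_pos":[0,0,0],"dr":[0,0,0]},{"delta_pos":[0,0,0.7],"dr":[0,0,0]},{"delta_pos":[0,0,1],"dr":[0,0,0]},{"delta_pos":[0,0,1],"dr":[0,0,0]},{"delta_pos":[0,0,1],"dr":[0,0,0]},{"delta_pos":[0,0,1],"dr":[0,0,0]},{"delta_pos":[0,0,0.8],"dr":[0,0,0]}]' -1
python3 -m handwheel '[{"delta_pos":[0.5,-0.83,0],"dr":[0,0,-3]},{"delta_pos":[0.5,-0.83,0],"dr":[0,0,-3]},{"delta_pos":[0.5,-0.83,0],"dr":[0,0,-3]},{"delta_pos":[0.5,-0.83,0],"dr":[0,0,-3]},{"delta_pos":[0.5,-0.83,0],"dr":[0,0,-1]},{"delta_pos":[0.5,-0.83,0],"dr":[0,0,0]},{"delta_pos":[0.5,-0.83,0],"dr":[0,0,0]},{"delta_pos":[0,0,0],"dr":[0,0,0]},{"delta_pos":[0,0,0],"dr":[0,0,0]}]' 1
python3 - <<'E'
from fit import *
save('scene','s2');print([(m['location'],m['conf']) for m in mark_of('scene','handle')[:1]])
s=np.load('s.npy')
for t in(0,.1,.2):
  a=np.radians(105)+t;print(t,proj('scene',B(s,(.055*np.cos(a),.055*np.sin(a),.086))))
C=calibration('wrist');grab_frame('wrist')
for n,z in dict(handle=.086,pawl_nose=.165,pawl_knob=.095,pivot=.077).items():
    for m in mark_of('wrist',n)[:1]: print(n,np.round(m['location']),round(m['conf'],2),at('wrist',m['location'],z,C).round(3))
I=cv2.imread('pics/s2.png')[120:300,220:460];cv2.imwrite('pics/s2c.png',cv2.resize(I,None,fx=3,fy=3))
E
```

```text
t: 13.95
eef_pos: [0.4942, 0.1294, 0.2611]
ee_rot: [-3.14, 0.0, -1.34]
force: [0.5, -0.2, 0.4]
width: 0.0877
gripper_force: 0.0
t: 14.85
eef_pos: [0.5988, -0.0456, 0.2585]
ee_rot: [3.141, -0.0, -1.569]
force: [0.4, 0.4, 0.6]
width: 0.021
gripper_force: 0.0
[([378.9, 212.8], 0.66)]
0 [378.84632697 211.40468616]
0.1 [378.93495157 209.71559468]
0.2 [378.77097489 208.02875743]
handle [334.  89.] 0.22 [ 0.58  -0.136  0.086]
pawl_nose [321. 261.] 0.65 [0.592 0.006 0.165]
pawl_knob [318. 146.] 0.75 [ 0.594 -0.082  0.095]
pivot [319. 202.] 0.76 [ 0.593 -0.02   0.077]
```

View pics/s2c.png

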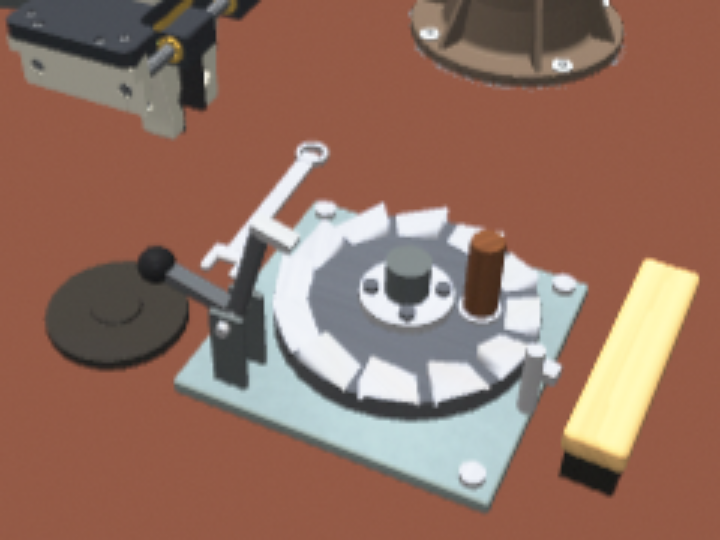

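The table stub rests on the stop post at crop (540,370), the handle is at (487,275), and the pawl is still thrown. Push the bar over to +y.

```bash
python3 -m handwheel '[{"delta_pos":[0,0,-0.8],"dr":[0,0,0]},{"delta_pos":[0,0,-0.8],"dr":[0,0,0]},{"delta_pos":[0,0,-0.8],"dr":[0,0,0]},{"delta_pos":[0,0,-0.8],"dr":[0,0,0]},{"delta_pos":[0,0,-0.45],"dr":[0,0,0]},{"delta_pos":[0,0,0],"dr":[0,0,0]},{"delta_pos":[0,0,0],"dr":[0,0,0]}]'
python3 -m handwheel '[{"delta_pos":[0,0.25,0],"dr":[0,0,0]},{"delta_pos":[0,0.25,0],"dr":[0,0,0]},{"delta_pos":[0,0.25,0],"dr":[0,0,0]},{"delta_pos":[0,0.25,0],"dr":[0,0,0]},{"delta_pos":[0,0.25,-0.1],"dr":[0,0,0]},{"delta_pos":[0,0.25,-0.1],"dr":[0,0,0]},{"delta_pos":[0,0.25,-0.1],"dr":[0,0,0]},{"delta_pos":[0,0.25,-0.15],"dr":[0,0,0]},{"delta_pos":[0,0.25,-0.2],"dr":[0,0,0]},{"delta_pos":[0,0.25,0],"dr":[0,0,0]}]'
python3 -m handwheel '[{"delta_pos":[0,0,0],"dr":[0,0,0]},{"delta_pos":[0,0,0],"dr":[0,0,0]},{"delta_pos":[0,0,1],"dr":[0,0,0]},{"delta_pos":[0,0,1],"dr":[0,0,0]},{"delta_pos":[0,0,1],"dr":[0,0,0]},{"delta_pos":[0,0,1],"dr":[0,0,0]},{"delta_pos":[0,0,0.4],"dr":[0,0,0]}]'
python3 - <<'E'
from fit import *
save('scene','s3')
for n in('pawl_knob','pawl_nose','handle'):print(n,[(m['location'],m['conf']) for m in mark_of('scene',n)[:1]])
I=cv2.imread('pics/s3.png')[120:300,220:460];cv2.imwrite('pics/s3c.png',cv2.resize(I,None,fx=3,fy=3))
E
```

```text
t: 15.9
eef_pos: [0.5993, -0.0448, 0.1503]
ee_rot: [-3.141, -0.0, -1.567]
force: [0.6, -0.1, 0.4]
width: 0.0002
gripper_force: 0.0
t: 16.9
eef_pos: [0.5981, 0.0306, 0.1288]
ee_rot: [3.14, -0.0, -1.567]
force: [0.2, 0.5, 0.0]
width: 0.0005
gripper_force: 0.0
t: 17.6
eef_pos: [0.6, 0.0298, 0.2659]
ee_rot: [-3.137, 0.001, -1.567]
force: [0.1, 0.1, -0.1]
width: 0.0005
gripper_force: 0.0
pawl_knob [([297.1, 200.1], 0.77)]
pawl_nose [([334.9, 239.4], 0.63)]
handle [([382.5, 212.9], 0.66)]
```

View pics/s3c.png

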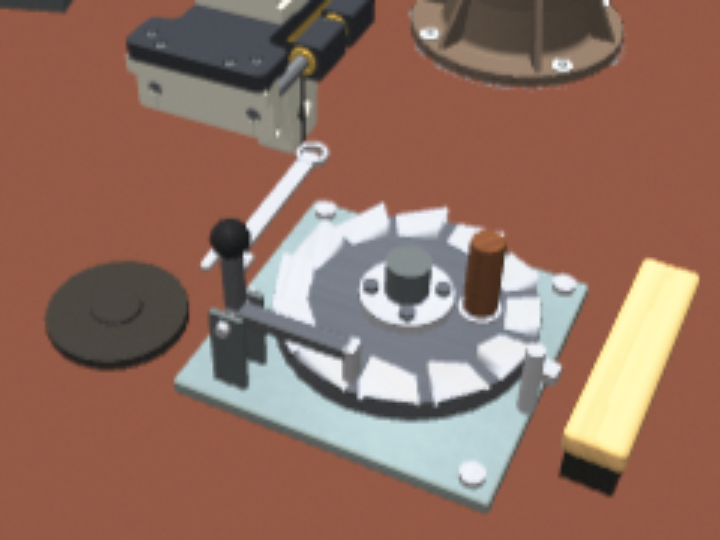

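The pawl is down on the teeth (knob upright at crop (230,240)) and the handle is still at the stop. Re-grip the handle.

```bash
python3 -m handwheel '[{"delta_pos":[-0.714,0.65,0],"dr":[0,0,3]},{"delta_pos":[-0.714,0.65,0],"dr":[0,0,3]},{"delta_pos":[-0.714,0.65,0],"dr":[0,0,3]},{"delta_pos":[-0.714,0.65,0],"dr":[0,0,3]},{"delta_pos":[-0.714,0.65,0],"dr":[0,0,1]},{"delta_pos":[0,0,0],"dr":[0,0,0]},{"delta_pos":[0,0,0],"dr":[0,0,0]},{"delta_pos":[0,0,0],"dr":[0,0,0]},{"delta_pos":[0,0,-0.8],"dr":[0,0,0]},{"delta_pos":[0,0,-0.8],"dr":[0,0,0]}]' -1
python3 -m handwheel '[{"delta_pos":[0,0,-0.8],"dr":[0,0,0]},{"delta_pos":[0,0,-0.8],"dr":[0,0,0]},{"delta_pos":[0,0,-0.8],"dr":[0,0,0]},{"delta_pos":[0,0,-0.8],"dr":[0,0,0]},{"delta_pos":[0,0,-0.5],"dr":[0,0,0]},{"delta_pos":[0,0,-0.4],"dr":[0,0,0]},{"delta_pos":[0,0,0],"dr":[0,0,0]}]'
python3 -m handwheel '[{"delta_pos":[0,0,0],"dr":[0,0,0]},{"delta_pos":[0,0,0],"dr":[0,0,0]},{"delta_pos":[0,0,0],"dr":[0,0,0]},{"delta_pos":[0,0,0],"dr":[0,0,0]},{"delta_pos":[0,0,0],"dr":[0,0,0]},{"delta_pos":[0,0,0],"dr":[0,0,0]},{"delta_pos":[0,0,0],"dr":[0,0,0]},{"delta_pos":[0,0,0],"dr":[0,0,0]},{"delta_pos":[0,0,0],"dr":[0,0,0]}]' 1 10
python3 - <<'E'
import numpy as np
a=np.radians(np.r_[np.arange(105.5,146,4.5),np.arange(150.5,179,4.5)]);p=.0556*np.c_[np.cos(a),np.sin(a)]
print((p+[.507,.075])[[0,9,-1]]);print(np.c_[np.degrees(a[1:]),np.diff(p,axis=0)/.03].round(3))
E
```

```text
t: 18.8
eef_pos: [0.4924, 0.1272, 0.2134]
ee_rot: [-3.141, 0.0, -1.342]
force: [-0.4, 0.7, 0.0]
width: 0.0747
gripper_force: 0.0
t: 19.5
eef_pos: [0.4911, 0.1265, 0.0892]
ee_rot: [3.138, -0.001, -1.342]
force: [0.1, 0.6, 0.2]
width: 0.0878
gripper_force: 0.0
t: 20.4
eef_pos: [0.4919, 0.1277, 0.0911]
ee_rot: [-3.141, 0.0, -1.34]
force: [0.8, 0.9, -0.6]
width: 0.0259
gripper_force: 10.0
[[0.49214155 0.12857785]
 [0.45860822 0.10237875]
 [0.45145292 0.07742524]]
[[ 1.100e+02 -1.390e-01 -4.400e-02]
 [ 1.145e+02 -1.350e-01 -5.500e-02]
 [ 1.190e+02 -1.300e-01 -6.500e-02]
 [ 1.235e+02 -1.240e-01 -7.500e-02]
 [ 1.280e+02 -1.180e-01 -8.500e-02]
 [ 1.325e+02 -1.110e-01 -9.400e-02]
 [ 1.370e+02 -1.030e-01 -1.020e-01]
 [ 1.415e+02 -9.500e-02 -1.100e-01]
 [ 1.505e+02 -1.630e-01 -2.410e-01]
 [ 1.550e+02 -6.700e-02 -1.290e-01]
 [ 1.595e+02 -5.600e-02 -1.340e-01]
 [ 1.640e+02 -4.600e-02 -1.380e-01]
 [ 1.685e+02 -3.500e-02 -1.410e-01]
 [ 1.730e+02 -2.300e-02 -1.440e-01]
 [ 1.775e+02 -1.200e-02 -1.450e-01]]
```

```bash
python3 -m handwheel '[{"delta_pos":[-0.139,-0.044,0],"dr":[0,0,4.5]},{"delta_pos":[-0.135,-0.055,0],"dr":[0,0,4.5]},{"delta_pos":[-0.13,-0.065,0],"dr":[0,0,4.5]},{"delta_pos":[-0.124,-0.075,0],"dr":[0,0,4.5]},{"delta_pos":[-0.118,-0.085,0],"dr":[0,0,4.5]},{"delta_pos":[-0.111,-0.094,0],"dr":[0,0,4.5]},{"delta_pos":[-0.103,-0.102,0],"dr":[0,0,4.5]},{"delta_pos":[-0.095,-0.11,0],"dr":[0,0,4.5]},{"delta_pos":[-0.086,-0.117,0],"dr":[0,0,4.5]}]'
python3 -m handwheel '[{"delta_pos":[0,0,0],"dr":[0,0,0]},{"delta_pos":[0,0,0],"dr":[0,0,0]},{"delta_pos":[0,0,0],"dr":[0,0,0]},{"delta_pos":[0,0,0],"dr":[0,0,0]},{"delta_pos":[0,0,0],"dr":[0,0,0]},{"delta_pos":[0,0,0],"dr":[0,0,0]},{"delta_pos":[0,0,0],"dr":[0,0,0]},{"delta_pos":[0,0,0],"dr":[0,0,0]},{"delta_pos":[0,0,0],"dr":[0,0,0]},{"delta_pos":[0,0,0],"dr":[0,0,0]}]'
python3 - <<'E'
from fit import *
save('scene','s4')
for n in('pawl_knob','pawl_nose','handle'):print(n,[(m['location'],m['conf']) for m in mark_of('scene',n)[:1]])
p=get_state()['eef_pos'];print(np.degrees(np.arctan2(p[1]-.075,p[0]-.507))-105)
I=cv2.imread('pics/s4.png')[120:300,220:460];cv2.imwrite('pics/s4c.png',cv2.resize(I,None,fx=3,fy=3))
E
```

```text
t: 21.3
eef_pos: [0.4617, 0.1063, 0.0912]
ee_rot: [-3.139, -0.001, -0.63]
force: [6.6, 2.9, -7.2]
width: 0.0262
gripper_force: 10.0
t: 22.3
eef_pos: [0.4609, 0.1056, 0.0912]
ee_rot: [-3.141, -0.0, -0.634]
force: [4.0, 3.3, -3.8]
width: 0.0258
gripper_force: 10.0
pawl_knob [([296.2, 198.6], 0.67)]
pawl_nose [([335.5, 234.6], 0.59)]
handle [([376.2, 197.9], 0.83)]
41.496090302141
```

View pics/s4c.png

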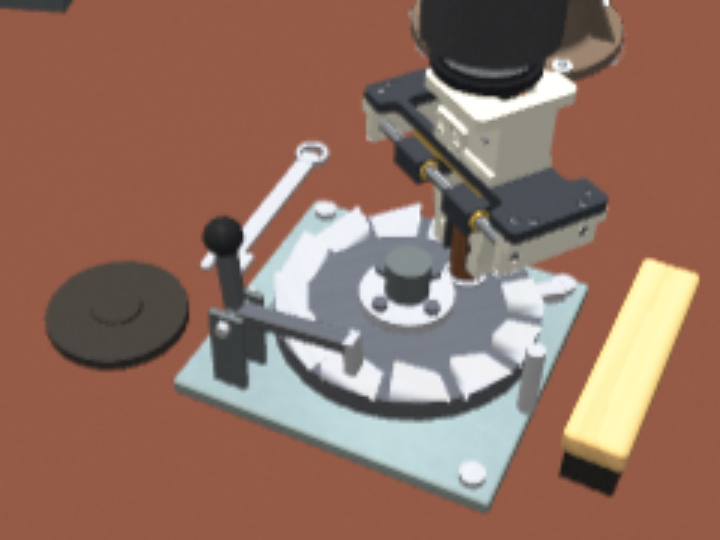

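The table has advanced about 41° (0.72 rad, one click), with the pawl riding on a tooth and the knob at (223,237). Now the second click, by another 31°.

```bash
python3 -m handwheel '[{"delta_pos":[-0.077,-0.124,0],"dr":[0,0,4.5]},{"delta_pos":[-0.067,-0.129,0],"dr":[0,0,4.5]},{"delta_pos":[-0.056,-0.134,0],"dr":[0,0,4.5]},{"delta_pos":[-0.046,-0.138,0],"dr":[0,0,4.5]},{"delta_pos":[-0.035,-0.141,0],"dr":[0,0,4.5]},{"delta_pos":[-0.023,-0.144,0],"dr":[0,0,4.5]},{"delta_pos":[-0.012,-0.145,0],"dr":[0,0,4.5]},{"delta_pos":[0,0,0],"dr":[0,0,0]},{"delta_pos":[0,0,0],"dr":[0,0,0]},{"delta_pos":[0,0,0],"dr":[0,0,0]}]'
python3 - <<'E'
from fit import *
p=get_state()['eef_pos'];print(np.radians(np.degrees(np.arctan2(p[1]-.075,p[0]-.507))%360-105))
E
```

```text
t: 23.5
eef_pos: [0.452, 0.0767, 0.0913]
ee_rot: [-3.141, -0.002, -0.084]
force: [9.7, -0.5, -6.2]
width: 0.0257
gripper_force: 10.0
1.2789629388862704
```

```bash
python3 -m handwheel '[{"delta_pos":[0,0,0],"dr":[0,0,0]},{"delta_pos":[0,0,0],"dr":[0,0,0]},{"delta_pos":[0,0,0],"dr":[0,0,0]},{"delta_pos":[0,0,0],"dr":[0,0,0]},{"delta_pos":[0,0,0.7],"dr":[0,0,0]},{"delta_pos":[0,0,1],"dr":[0,0,0]},{"delta_pos":[0,0,1],"dr":[0,0,0]},{"delta_pos":[0,0,1],"dr":[0,0,0]},{"delta_pos":[0,0,1],"dr":[0,0,0]},{"delta_pos":[0,0,1],"dr":[0,0,0]}]' -1
python3 -m handwheel '[{"delta_pos":[0,0,0],"dr":[0,0,0]},{"delta_pos":[0,0,0],"dr":[0,0,0]},{"delta_pos":[0,0,0],"dr":[0,0,0]},{"delta_pos":[0,0,0],"dr":[0,0,0]},{"delta_pos":[0,0,0],"dr":[0,0,0]}]'
python3 - <<'E'
from fit import *
save('scene','s5')
for n in('pawl_knob','pawl_nose','handle'):print(n,[(m['location'],m['conf']) for m in mark_of('scene',n)[:1]])
s=np.load('s.npy')
for t in(1,1.2,1.4):
  a=np.radians(105)+t;print(t,proj('scene',B(s,(.055*np.cos(a),.055*np.sin(a),.086))))
I=cv2.imread('pics/s5.png')[120:300,220:460];cv2.imwrite('pics/s5c.png',cv2.resize(I,None,fx=3,fy=3))
E
```

```text
t: 24.5
eef_pos: [0.4504, 0.0763, 0.2634]
ee_rot: [-3.142, 0.0, -0.084]
force: [1.5, 0.5, 0.1]
width: 0.0869
gripper_force: 0.0
t: 25.0
eef_pos: [0.4506, 0.0763, 0.2613]
ee_rot: [3.141, 0.001, -0.084]
force: [-0.4, -0.3, 0.5]
width: 0.0874
gripper_force: 0.0
pawl_knob [([295.4, 197.7], 0.81)]
pawl_nose [([338.1, 234.3], 0.74)]
handle [([365.9, 192.9], 0.75)]
1 [369.45593383 196.46185059]
1.2 [365.41970449 194.56294005]
1.4 [360.98293561 193.20362538]
```

View pics/s5c.png

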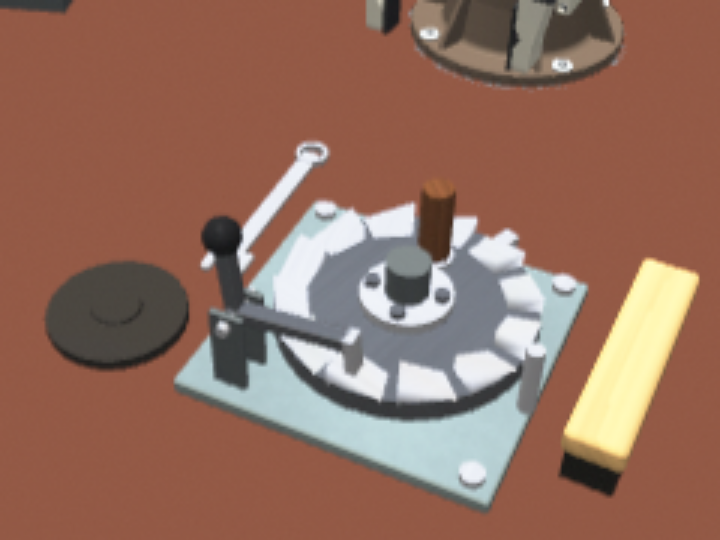

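The handle, at crop (437,220), fits about 1.25 rad, the pawl is down, the gripper is clear and the bystanders are unmoved. Handing in.

```bash
python3 -c "from station import job_done;print(job_done())"
```

```text
the job is handed in; nothing more can be done
None
```

I handed the job in at about 25 s: the table rests two clicks on from its start stop (about 1.25 rad) with the pawl down, the gripper is clear, and the brush, wrench and discs look unmoved; the hand-in returned no verdict.

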